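Twist the cap off a jar held in a jar brace

TASK

Take the closed square jar and seat it fully down in the square well of the jar brace, so that the brace keeps it from turning. Then twist the tight steel cap anticlockwise until it comes free, and lift it straight up. Finish holding the cap level in the gripper, centred just above the mouth of the jar - clear of it, but no more than about two finger-widths - with the jar still seated in the brace and the other things on the worktop left where they are.

Things in the scene. Friction and masses are not known exactly. Their poses are not given: they have to be found in the camera images.
- jar: Square white ceramic jar, loose, 0.4 kg: body 58 x 58 mm, 58 mm tall, flat upright sides, then a round neck 35 mm across to 84 mm. Closed by the cap at the start, upright on the worktop, yaw within 0.5 rad. Origin: centre of the underside; z up, x and y square to the sides (a quarter turn looks the same). Lift it by its cap: it then hangs 1.5 mm lower in the cap.
- jar_mouth (a point): Centre of the rim of the jar's neck, 84 mm above the jar's underside, inside the cap while that is on.
- cap: Round steel twist-off cap, ribbed skirt, 56 mm across, 20 mm tall, 45 g, loose part. Origin: centre of the skirt's lower edge, z up. On the jar its origin is 68 mm above the jar's underside, with 10 mm free between skirt and square body (keep the fingertips above that body, its corners reach 41 mm from the axis). It cannot be pulled off before it is turned free: pulling lifts the jar.
- cap_top (a point): Centre of the cap's top, 20 mm above its origin; 88 mm above the jar's underside when closed. The cap does not rise while it turns. Freed, it lifts straight up; 16 mm up its skirt is above the neck's rim.
- thread (a joint): Turn of the cap on the neck, rad: 0 closed, grows anticlockwise seen from above. The cap is tight: about 0.25 N m all along (unbraced, the jar turns with it). It can be lifted off from about 0.95 up to the end stop at 1.396, where it still lifts off. Play to the cap 0.05. Keeps its value when the cap is off.
- brace: Jar brace, fixed: steel foot plate 96 x 96 x 8 mm under a square well of four pale wooden walls, 63 x 63 mm inside (2.5 mm clearance each side of the jar), 30 mm deep, then a flared lead-in lip that tops out 46 mm above the worktop. Origin: centre of the plate's underside; z up, x and y square to the walls, yaw within 0.35 rad. Brace and jar stand side by side, either one on the left.
- well_floor (a point): Centre of the well's floor, 8 mm above the worktop: the seated jar's underside lies here.
- garlic: Bystander: garlic bulb, 60 x 57 x 58 mm, stands near the middle, behind. Origin: centre of the underside.
- matchbox: Bystander: closed blue and brown matchbox, 53 x 36 x 15 mm, lies flat in the middle between jar and brace. Origin: centre of the underside.
- coffee_jar: Bystander: dark round jar with black lid, 71 mm across, 98 mm tall, behind on the left. Origin: centre of the underside.
- pepper_tin: Bystander: round tin with a dark green label and black lid, 55 mm across, 88 mm tall, behind on the right. Origin: centre of the underside.
- tea_box: Bystander: yellow carton, 53 x 77 x 82 mm, behind in the middle. Origin: centre of the underside.
- spice_jar1: Bystander: small round spice jar with dark cap, 44 mm across, 96 mm tall, far behind in the middle. Origin: centre of the underside.

How it is judged:
By the outcome, as a careful person would: the job done as asked, in the order asked, and still so for the second after the job is handed in, while the arm keeps its last pose, push and grip.
It also fails if it takes over 51 s, if anything falls off the work surface, if the arm or the gripper's body presses on something with over 40 N, if the wrist force passes 120 N, or if a joint passes its speed limit or range.

ROBOT

A 6-joint arm with a two-finger parallel gripper is mounted at the origin on a cart in front of the work surface, level with it; the furniture and walls round the work are solid. World frame = base frame: x ahead of the robot, y to its left, z up, the work surface at z = 0. Lengths are in m, angles in rad, forces in N, time in s.
With the tool pointing down it reaches from about 0.35 to 0.875 m from the base axis. Payload 4.2 kg.
Tool frame: the origin (TCP) lies where the fingers leave the gripper's body, on its centre line; the fingertips stand ctrl.finger_overhang ahead of it and the grasp point (between the pads) lies 54 mm ahead of it (ctrl.finger_overhang is the distance from the TCP to the fingertips, in m); z points along the fingers, y is the line along which they close (so a half turn about z gives the same grasp; the last joint's range is limited). The gripper opens to 85 mm and grips with 20 to 120 N. Pads are 22 mm wide; open, the fingers measure 114 mm over their backs; the gripper's body (76 mm by 85 mm) begins 54 mm behind the grasp point. The pads swing forward as they close: fully open they stand 13 mm farther back than shut.
Start: joints at [1.494, 0.385, 0.008, 0, -1.194, -0.259], TCP at [0.206, 0.59, 0.304] pointing down, gripper open.
Joint ranges: [-3.14, 3.14], [-1.21, 2.06], [-1.07, 1.41], [-3.16, 2.05], [-2.99, -0.16], [-3.1, 3.1]. Speed limits (rad/s): [2.79, 2.79, 3.14, 3.14, 3.14, 3.14].

INTERFACE

Orientations are given as a rotation vector (axis times angle).
In Python, from cell import ctrl gives the robot as it stands.
- The arm moves only by the tool send_rows, never from a script. Its argument "commands" is a list of rows, each an object of numbers: "dx", "dy", "dz": the shift along the tool's x, y, z in cm; "wx", "wy", "wz": the turn, a rotation vector about the tool's x, y, z in degrees. In form: [{"dx": .., "dy": .., "dz": .., "wx": .., "wy": .., "wz": ..}, ...]. A call has 1 to 5 rows; each row is the pose to reach, as a shift and turn from the pose commanded when the call began, along the tool's axes at that moment; what a row does not reach only later rows make up. A row lasts 1/10 s, in which the tool goes at most 50 mm and 8.59 degrees, less where a joint would pass 70% of its speed; a pose out of reach is approached as far as the arm can. A call with a gripper value outside its range is refused whole. "hand" is the opening, from 0 (shut) to 1 (fully open), set as the call begins (left out, the last holds). The fingers move at their own pace and stop on an object; "newtons" is the grip in N (left out, the last holds). Time passes only in rows, so rows that repeat a pose let the fingers close. It gives the time, the measured TCP pose, the force, the opening and the grip force at its end, in the units of the state.
- ctrl.get_obs(): the state, without advancing time (a new reading comes with each control period).
- ctrl.grab_frame(name): name is "side" or "top" or "wrist"; returns a dict with "pixels" (420x560x3 uint8, blue, green, red), "mtx" (3x3 intrinsics, pixels), "extrinsics" (4x4, takes a point from world to camera coordinates). Camera axes: x right, y down, z forward; pixel columns grow to the right and rows downward; lengths in m; the calibration is good to about 2 mm. A picture is of the moment at which its call begins. There is no depth.
- ctrl.hand_in(): hands the job in; it is judged then, once.
Trained networks look in a picture, given as the dict that the camera call returned (one of the last four; its "shot" number tells which), for a name from the list of things; names that differ only in an ending like _2 or _b are one class to them, and where a whole thing is asked for, a point or a joint stands for the part that bears it (a point fixed in the world has none). Each returns a list of dicts, best first, with "confidence" (0 to 1); they miss things now and then, are a little off and sometimes report something else, mostly with a low value. They report only what shows in the picture. A call takes as long as a camera call.
- ctrl.regions_of(name, picture): "pixels" (420x560 bool, what is visible of it).
- ctrl.mark_of(name, picture): "point" ([x, y, z] in m, in world coordinates, good to about 4 mm: a listed point, or the origin of a listed thing).
The state is a dict: "time_s": time; "joints": joint angles; "joint_velocities": joint speeds; "tau": joint torques, N m; "ee_pos": TCP position; "orientation": TCP orientation; "force": force on the tool from outside, world axes, zero at the start; "moment": the same for the moment, N m; "grip_width": finger opening in m; "grip_force": force on a finger pad.
Only numpy, scipy, OpenCV 4.12 (cv2) and the standard library are available. Lean on these libraries where they do the work, as an engineer would, in place of code of your own. Each camera call takes 0.05 s, during which the arm holds its last target. There are 200 camera calls.

## Working session

There is one attempt and no reset: what is moved stays moved. The work goes in short steps, Python scripts to look and compute and a tool call to move; the robot and the scene stay as the last step left them, time stands still between calls to the robot, and variables do not carry over. Pictures are saved under pics/ and viewed, at most 10 in all, crops included, and the job is handed in when it is done.

Besides the shell and the picture viewer there is one more tool, called after "Emit:" by a JSON object that holds its "fn" and its "kwargs", one argument or row to a line. send_rows: Moves the arm, as the interface text tells. Its arguments: {"type":"object","properties":{"commands":{"type":"array","items":{"type":"object","properties":{"dx":{"type":"number"},"dy":{"type":"number"},"dz":{"type":"number"},"wx":{"type":"number"},"wy":{"type":"number"},"wz":{"type":"number"}}}},"hand":{"type":"number"},"newtons":{"type":"number"}},"required":["commands"]}

```bash
mkdir -p pics
cat > h.py <<'E'
import numpy as np, cv2
from cell import ctrl
from scipy.spatial.transform import Rotation as R
def proj(f,P):
    P=np.atleast_2d(P); E=np.array(f["extrinsics"]); c=P@E[:3,:3].T+E[:3,3]; u=c@np.array(f["mtx"]).T
    return u[:,:2]/u[:,2:]
def ray(f,uv,z):
    E=np.array(f["extrinsics"]); Rm,t=E[:3,:3],E[:3,3]; o=-Rm.T@t
    d=Rm.T@np.linalg.inv(np.array(f["mtx"]))@np.array([uv[0],uv[1],1.])
    return o+d*(z-o[2])/d[2]
E
python3 - <<'E'
from h import *
np.set_printoptions(precision=4,suppress=True)
print(ctrl.finger_overhang, ctrl.get_obs())
fs={n:ctrl.grab_frame(n) for n in("side","top")}
for n,f in fs.items():
    E=f["extrinsics"];print(n,-E[:3,:3].T@E[:3,3])
    for t in("jar","cap_top","brace","well_floor","cap","matchbox","garlic","tea_box","pepper_tin","coffee_jar"):
        print(t,[(np.array(d["point"]),round(d["confidence"],2)) for d in ctrl.mark_of(t,f)[:2]])
cv2.imwrite("pics/a.png",np.hstack([cv2.resize(f["pixels"],(400,300)) for f in fs.values()]))
cv2.imwrite("pics/top.png",fs["top"]["pixels"])
E
```

```text
0.0726 {'time_s': 0.0, 'joints': array([ 1.4936,  0.3856,  0.0066, -0.0005, -1.194 , -0.2586]), 'joint_velocities': array([ 0.002 ,  0.0003,  0.0005, -0.0024,  0.0009,  0.0003]), 'tau': array([  0.0001, -39.2283,  18.8394,   4.1862,  -0.0048,   0.    ]), 'ee_pos': array([0.2058, 0.5897, 0.3028]), 'orientation': array([ 3.0952, -0.5249, -0.0005]), 'force': array([ 0.1923,  0.1094, -0.9313]), 'moment': array([ 0.0371, -0.0495, -0.0161]), 'grip_force': 0.0, 'grip_width': 0.08547560263474675}
side [ 0.0622 -0.4796  0.5608]
jar [(array([ 0.5037, -0.1372,  0.0013]), 0.89)]
cap_top [(array([ 0.506 , -0.1357,  0.0882]), 0.94)]
brace [(array([0.5105, 0.1116, 0.0036]), 0.79), (array([ 0.505 , -0.1381, -0.0009]), 0.59)]
well_floor [(array([ 0.7838, -0.061 ,  0.0034]), 0.43)]
cap [(array([ 0.7848, -0.0642,  0.0059]), 0.7), (array([ 0.5013, -0.1394,  0.0699]), 0.66)]
matchbox []
garlic [(array([ 0.6056,  0.0126, -0.001 ]), 0.95)]
tea_box [(array([ 0.7258, -0.0048, -0.0009]), 0.75)]
pepper_tin [(array([ 0.6928, -0.1339, -0.0005]), 0.73)]
coffee_jar [(array([ 0.7001,  0.1413, -0.    ]), 0.75), (array([ 0.6944, -0.1322,  0.0009]), 0.52)]
top [0.538  0.0386 0.9129]
jar [(array([ 0.5025, -0.1397,  0.0006]), 0.78), (array([0.5088, 0.1078, 0.0055]), 0.27)]
cap_top [(array([ 0.5033, -0.1364,  0.0859]), 0.71)]
brace [(array([ 0.5075,  0.1105, -0.0013]), 0.88), (array([ 0.503 , -0.1395,  0.0888]), 0.74)]
well_floor [(array([0.5096, 0.1075, 0.0037]), 0.97), (array([ 0.6925, -0.1343, -0.0013]), 0.49)]
cap [(array([ 0.5017, -0.1374,  0.0682]), 0.79)]
matchbox [(array([ 0.4803, -0.0027,  0.0015]), 0.92)]
garlic [(array([0.6063, 0.0071, 0.0002]), 0.62)]
tea_box [(array([ 0.727 , -0.0015,  0.0026]), 0.85)]
pepper_tin [(array([ 0.6902, -0.1362,  0.0004]), 0.84)]
coffee_jar [(array([0.6966, 0.1423, 0.0021]), 0.77)]
```

Run:
```python
from h import *
f=ctrl.grab_frame("top"); print(proj(f,[[.503,-.137,.058],[.503,-.137,.088],[.509,.109,.046]]))
im=f["pixels"]
def crop(P):
    u,v=proj(f,P)[0].astype(int); print(u-60,v-60); return cv2.resize(im[max(v-60,0):v+60,max(u-60,0):u+60],(400,400),interpolation=cv2.INTER_CUBIC)
cv2.imwrite("pics/crops.png",np.hstack([crop([.503,-.137,.058]),crop([.509,.109,.046])]))
for n in("jar","brace"):
    for r in ctrl.regions_of(n,f)[:2]:
        m=r["pixels"].astype(np.uint8); c=max(cv2.findContours(m,0,2)[0],key=cv2.contourArea)
        print(n,r["confidence"],cv2.minAreaRect(c))
        z=.058 if n=="jar" else .046
        w=np.array([ray(f,p[0],z)[:2] for p in c],np.float32)
        print(cv2.minAreaRect(w))
```

```text
[[350.95828655 275.02503664]
 [354.15863536 275.63383743]
 [227.36356375 273.20397056]]
290 215
167 213
jar 0.76 ((339.5291748046875, 271.5424499511719), (14.421470642089844, 29.862638473510742), 10.491477012634277)
((0.5103334188461304, -0.11435244977474213), (0.028740938752889633, 0.05893167853355408), 77.8100357055664)
brace 0.73 ((353.5, 275.0), (28.0, 29.0), 90.0)
((0.5026068687438965, -0.14470405876636505), (0.05921805277466774, 0.05598083883523941), 89.2568588256836)
brace 0.6 ((228.38771057128906, 272.47845458984375), (49.035499572753906, 47.9815673828125), 86.8201675415039)
((0.510704517364502, 0.10698706656694412), (0.09703227877616882, 0.09529370069503784), 2.358919858932495)
```

View pics/top.png

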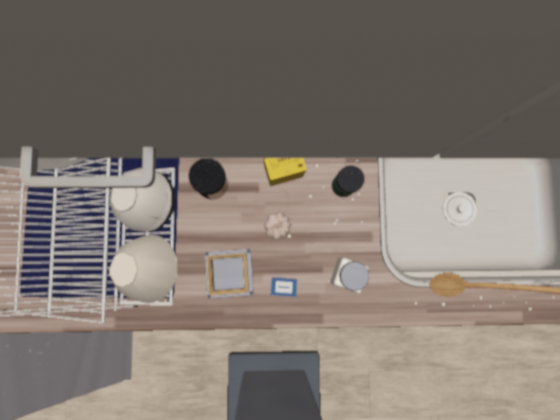

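View pics/crops.png

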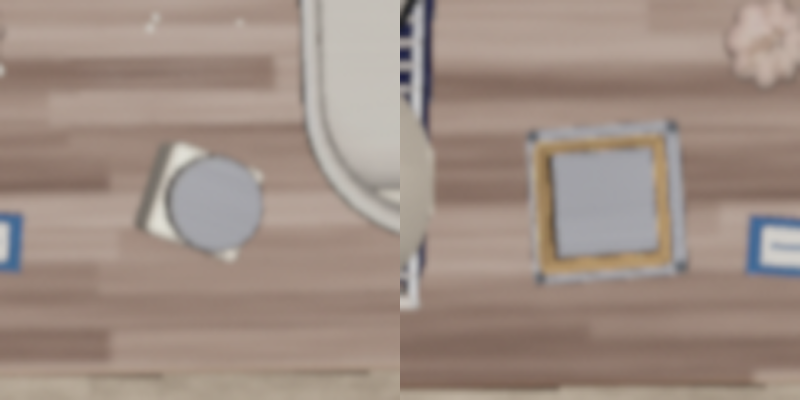

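View pics/a.png

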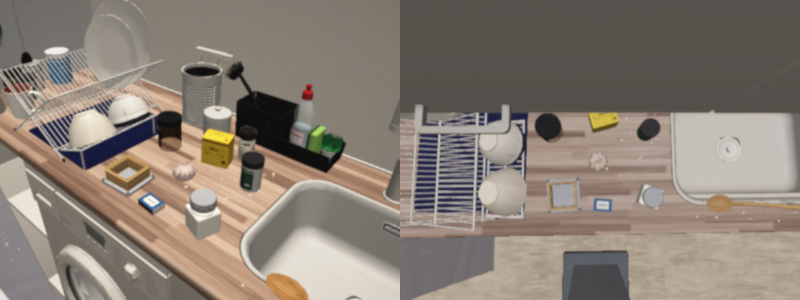

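```bash
cat >> h.py <<'E'
def go(p,yaw=None):
    "tool-frame shift (cm) and wz (deg) from the measured pose to TCP p, tool-x yaw (deg), tool down"
    o=ctrl.get_obs(); Rt=R.from_rotvec(o["orientation"]); d=Rt.inv().apply(np.array(p)-o["ee_pos"])*100
    x=Rt.apply([1,0,0]); y0=np.degrees(np.arctan2(x[1],x[0])); yaw=y0 if yaw is None else yaw
    T=R.from_euler("z",yaw,degrees=True)*R.from_rotvec([np.pi,0,0])
    print("t",round(o["time_s"],2),"pos",o["ee_pos"].round(4),"yaw",round(y0,2),"tilt",Rt.apply([0,0,1]).round(4),"J",o["joints"].round(2),"F",o["force"].round(1),"M",o["moment"].round(2),"w",round(o["grip_width"],4),o["grip_force"])
    print("shift cm",d.round(2),"w deg",np.degrees((Rt.inv()*T).as_rotvec()).round(2))
E
python3 - <<'E'
from h import *
f=ctrl.grab_frame("wrist"); E=f["extrinsics"]; o=ctrl.get_obs(); Rt=R.from_rotvec(o["orientation"])
print("cam in tool",Rt.inv().apply(-E[:3,:3].T@E[:3,3]-o["ee_pos"]),"cam z in tool",Rt.inv().apply(E[2,:3]),f["mtx"])
go([.45,.15,.30]); go([.45,.0,.30],-40)
E
```

```text
cam in tool [ 6.79804255e-02 -2.06974062e-05 -7.03040397e-02] cam z in tool [-2.69085647e-01  4.44425880e-04  9.63116149e-01] [[357.56531196   0.         282.40260423]
 [  0.         357.56531196 204.59187942]
 [  0.           0.           1.        ]]
t 1.3 pos [0.2059 0.5901 0.3039] yaw -19.24 tilt [-0. -0. -1.] J [ 1.49  0.38  0.01 -0.   -1.19 -0.26] F [-0.6 -0.1 -0.1] M [ 0.03 -0.02  0.01] w 0.0851 0.0
shift cm [37.55 33.51  0.39] w deg [0. 0. 0.]
t 1.3 pos [0.2059 0.5901 0.3039] yaw -19.24 tilt [-0. -0. -1.] J [ 1.49  0.38  0.01 -0.   -1.19 -0.26] F [-0.6 -0.1 -0.1] M [ 0.03 -0.02  0.01] w 0.0851 0.0
shift cm [42.49 47.67  0.39] w deg [ 0.    0.   20.76]
```

Emit:
{"fn": "send_rows", "kwargs": {
  "commands": [
    {"dx": 32.8, "dy": 35.1, "dz": 0},
    {"dx": 32.8, "dy": 35.1, "dz": 0},
    {"dx": 32.8, "dy": 35.1, "dz": 0},
    {"dx": 32.8, "dy": 35.1, "dz": 0},
    {"dx": 32.8, "dy": 35.1, "dz": 0}
  ]
}}

```text
schema error: expected keys dx, dy, dz, wx, wy, wz
```

```bash
python3 -c "
from h import *
go([.40,.13,.30]);go([.53,.11,.30])"
```

```text
t 1.3 pos [0.2059 0.5901 0.3039] yaw -19.24 tilt [-0. -0. -1.] J [ 1.49  0.38  0.01 -0.   -1.19 -0.26] F [-0.6 -0.1 -0.1] M [ 0.03 -0.02  0.01] w 0.0851 0.0
shift cm [33.48 37.04  0.39] w deg [0. 0. 0.]
t 1.3 pos [0.2059 0.5901 0.3039] yaw -19.24 tilt [-0. -0. -1.] J [ 1.49  0.38  0.01 -0.   -1.19 -0.26] F [-0.6 -0.1 -0.1] M [ 0.03 -0.02  0.01] w 0.0851 0.0
shift cm [46.42 34.65  0.39] w deg [0. 0. 0.]
```

Emit:
{"fn": "send_rows", "kwargs": {
  "commands": [
    {"dx": 33, "dy": 36, "dz": 0, "wx": 0, "wy": 0, "wz": 0},
    {"dx": 33, "dy": 36, "dz": 0, "wx": 0, "wy": 0, "wz": 0},
    {"dx": 33, "dy": 36, "dz": 0, "wx": 0, "wy": 0, "wz": 0},
    {"dx": 33, "dy": 36, "dz": 0, "wx": 0, "wy": 0, "wz": 0},
    {"dx": 33, "dy": 36, "dz": 0, "wx": 0, "wy": 0, "wz": 0}
  ]
}}

```text
time_s: 1.8
ee_pos: [0.3051, 0.3585, 0.3042]
orientation: [-3.097, 0.524, -0.001]
force: [1.0, 0.5, 0.3]
grip_width: 0.0854
grip_force: 0.0
```

```bash
python3 -c "
from h import *
go([.40,.13,.30]);go([.53,.11,.30])"
```

```text
t 1.8 pos [0.3051 0.3585 0.3042] yaw -19.2 tilt [ 4.e-04  5.e-04 -1.e+00] J [ 1.21  0.12 -0.35  0.   -1.1   0.02] F [1.  0.5 0.3] M [-0.01 -0.09  0.04] w 0.0854 0.0
shift cm [16.48 18.46  0.41] w deg [-0.04 -0.01  0.  ]
t 1.8 pos [0.3051 0.3585 0.3042] yaw -19.2 tilt [ 4.e-04  5.e-04 -1.e+00] J [ 1.21  0.12 -0.35  0.   -1.1   0.02] F [1.  0.5 0.3] M [-0.01 -0.09  0.04] w 0.0854 0.0
shift cm [29.41 16.07  0.41] w deg [-0.04 -0.01  0.  ]
```

Emit:
{"fn": "send_rows", "kwargs": {
  "commands": [
    {"dx": 16, "dy": 18, "dz": 0, "wx": 0, "wy": 0, "wz": 0},
    {"dx": 16, "dy": 18, "dz": 0, "wx": 0, "wy": 0, "wz": 0},
    {"dx": 16, "dy": 18, "dz": 0, "wx": 0, "wy": 0, "wz": 0},
    {"dx": 29.4, "dy": 16, "dz": 0, "wx": 0, "wy": 0, "wz": 0},
    {"dx": 29.4, "dy": 16, "dz": 0, "wx": 0, "wy": 0, "wz": 0}
  ]
}}

```text
time_s: 2.3
ee_pos: [0.4464, 0.1654, 0.305]
orientation: [-3.096, 0.524, -0.003]
force: [0.4, 1.8, 0.6]
grip_width: 0.0856
grip_force: 0.0
```

```bash
python3 -c "
from h import *
go([.54,.10,.30],-19.5)"
```

```text
t 2.3 pos [0.4464 0.1654 0.305 ] yaw -19.2 tilt [ 0.0021  0.0015 -1.    ] J [ 0.7   0.13 -0.34  0.   -1.1   0.54] F [0.4 1.8 0.6] M [ 0.11 -0.07  0.02] w 0.0856 0.0
shift cm [10.98  3.1   0.51] w deg [-0.12 -0.08  0.3 ]
```

Emit:
{"fn": "send_rows", "kwargs": {
  "commands": [
    {"dx": 10, "dy": 2.5, "dz": 0, "wx": 0, "wy": 0, "wz": 0},
    {"dx": 10, "dy": 2.5, "dz": 0, "wx": 0, "wy": 0, "wz": 0},
    {"dx": 10, "dy": 2.5, "dz": 0, "wx": 0, "wy": 0, "wz": 0},
    {"dx": 10, "dy": 2.5, "dz": 0, "wx": 0, "wy": 0, "wz": 0},
    {"dx": 10, "dy": 2.5, "dz": 0, "wx": 0, "wy": 0, "wz": 0}
  ]
}}

```text
time_s: 2.8
ee_pos: [0.5311, 0.1108, 0.3038]
orientation: [3.097, -0.524, -0.001]
force: [-0.7, -0.2, 0.6]
grip_width: 0.0857
grip_force: 0.0
```

```bash
python3 -c "
from h import *
f=ctrl.grab_frame('wrist'); cv2.imwrite('pics/w1.png',f['pixels'])
for n in('brace','well_floor'): print(n,[(np.array(d['point']).round(4),d['confidence']) for d in ctrl.mark_of(n,f)[:2]])
import pickle; pickle.dump(f,open('w1.pkl','wb'))
print(proj(f,[.509,.109,.038]))
go([.535,-.147,.30],-19.5)"
```

```text
brace [(array([ 0.504 ,  0.1103, -0.0008]), 0.59)]
well_floor [(array([0.5103, 0.1116, 0.0111]), 0.88)]
[[291.47073904 198.85583688]]
t 2.95 pos [0.5309 0.1115 0.3044] yaw -19.12 tilt [ 6.e-04  4.e-04 -1.e+00] J [ 0.51  0.24 -0.19 -0.   -1.13  0.73] F [-0.3  0.3 -0. ] M [ 0.05 -0.02  0.02] w 0.0852 0.0
shift cm [ 8.85 24.29  0.43] w deg [-0.03 -0.03  0.38]
```

View pics/w1.png

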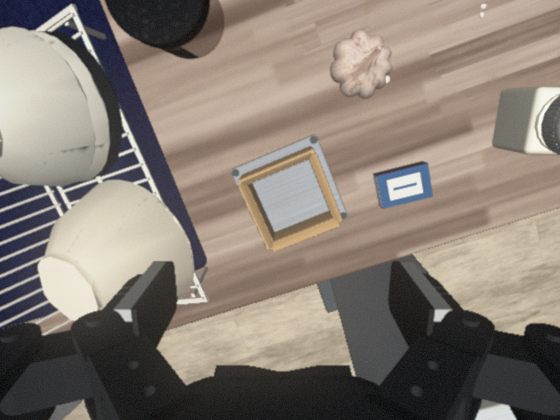

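```bash
python3 -c "
from h import *
import pickle; f=pickle.load(open('w1.pkl','rb'))
im=f['pixels'][120:270,215:365]; cv2.imwrite('pics/w1c.png',cv2.resize(im,(600,600),interpolation=cv2.INTER_CUBIC))
A,B,C=[ray(f,p,.008)[:2] for p in((234,172),(315,137),(346,216))]
print(A,B,C,np.linalg.norm(A-B),np.linalg.norm(B-C),np.degrees(np.arctan2(*(A-B))),np.degrees(np.arctan2(*(B-C)[::-1])),(A+C)/2)"
```

```text
[0.54814331 0.15781418] [0.55460102 0.06757205] [0.46403816 0.06171753] 0.09047289634205527 0.09075190524723688 -4.093101175902834 3.698788955752778 [0.50609073 0.10976586]
```

View pics/w1c.png

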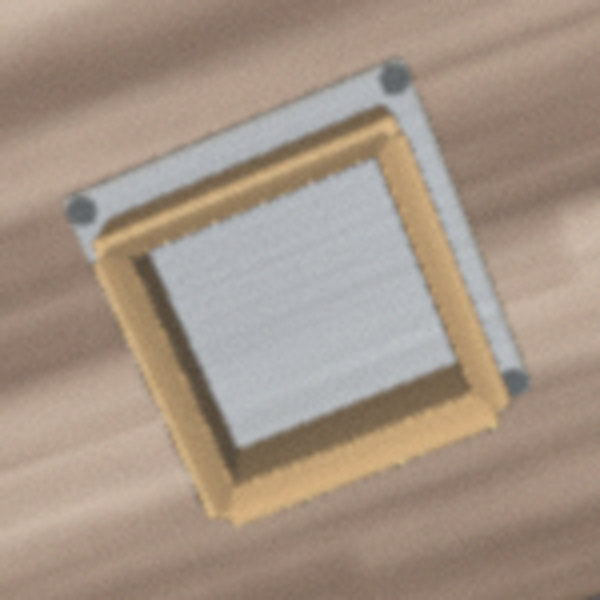

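Emit:
{"fn": "send_rows", "kwargs": {
  "commands": [
    {"dx": 9, "dy": 24, "dz": 0, "wx": 0, "wy": 0, "wz": 0},
    {"dx": 9, "dy": 24, "dz": 0, "wx": 0, "wy": 0, "wz": 0},
    {"dx": 9, "dy": 24, "dz": 0, "wx": 0, "wy": 0, "wz": 0},
    {"dx": 9, "dy": 24, "dz": 0, "wx": 0, "wy": 0, "wz": 0},
    {"dx": 9, "dy": 24, "dz": 0, "wx": 0, "wy": 0, "wz": 0}
  ]
}}

```text
time_s: 3.45
ee_pos: [0.5371, -0.14, 0.3047]
orientation: [-3.098, 0.521, -0.002]
force: [1.0, 0.3, 1.4]
grip_width: 0.0857
grip_force: 0.0
```

Emit:
{"fn": "send_rows", "kwargs": {
  "commands": [
    {"dx": 0, "dy": 0, "dz": 0, "wx": 0, "wy": 0, "wz": 0},
    {"dx": 0, "dy": 0, "dz": 0, "wx": 0, "wy": 0, "wz": 0}
  ]
}}

```text
time_s: 3.65
ee_pos: [0.5371, -0.1396, 0.3041]
orientation: [-3.097, 0.527, -0.0]
force: [0.3, 0.3, 0.2]
grip_width: 0.0854
grip_force: 0.0
```

```bash
python3 -c "
from h import *
f=ctrl.grab_frame('wrist')
import pickle; pickle.dump(f,open('w2.pkl','wb'))
for n in('jar','cap','cap_top'): print(n,[(np.array(d['point']).round(4),d['confidence']) for d in ctrl.mark_of(n,f)[:2]])
u,v=proj(f,[.503,-.137,.058])[0].astype(int); u-=75;v-=75;print(u,v)
cv2.imwrite('pics/w2c.png',cv2.resize(f['pixels'][v:v+150,u:u+150],(600,600),interpolation=cv2.INTER_CUBIC))
go([.503,-.137,.2])"
```

```text
jar [(array([ 0.503 , -0.1368,  0.0022]), 0.83)]
cap [(array([ 0.5021, -0.1389,  0.0679]), 0.88)]
cap_top [(array([ 0.5035, -0.1336,  0.0859]), 0.91)]
216 142
t 3.85 pos [ 0.5376 -0.1377  0.3042] yaw -19.08 tilt [ 5.e-04  1.e-04 -1.e+00] J [ 0.04  0.27 -0.17 -0.   -1.14  1.2 ] F [ 0.   0.2 -0.3] M [ 0.02  0.   -0.02] w 0.0855 0.0
shift cm [-3.3   1.07 10.42] w deg [-0.01 -0.02  0.  ]
```

View pics/w2c.png

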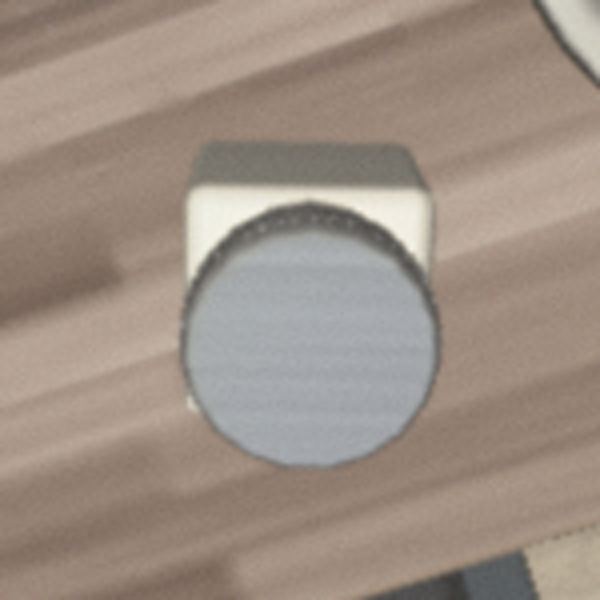

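```bash
python3 -c "
from h import *
import pickle; f=pickle.load(open('w1.pkl','rb')); np.set_printoptions(precision=4,suppress=True)
W=lambda p,z:ray(f,(215+(p[0]+.5)/4-.5,120+(p[1]+.5)/4-.5),z)[:2]
a,b=W((80,196),.008),W((385,61),.008); c,d=W((416,80),.008),W((525,365),.008)
yt=np.degrees(np.arctan2(*(a-b))); print('yaws',-np.degrees(np.arctan2((a-b)[0],(a-b)[1])),np.degrees(np.arctan2(*(c-d)[::-1])))
e,g,h=W((150,255),.008),W((237,447),.008),W((455,362),.008)
print('floor yaws',np.degrees(np.arctan2(*(e-g)[::-1])),-np.degrees(np.arctan2(*(g-h))))
for y in (3.5,4.5):
  t=np.radians(y);X=np.array([np.cos(t),np.sin(t)]);Y=np.array([-X[1],X[0]])
  print(y,'plate c',X*((a+b)/2@X-.048)+Y*((c+d)/2@Y+.048),'floor c',X*((g+h)/2@X+.0315)+Y*((e+g)/2@Y-.0315))
f=pickle.load(open('w2.pkl','rb'))
W=lambda p,z:ray(f,(216+(p[0]+.5)/4-.5,142+(p[1]+.5)/4-.5),z)[:2]
print('cap',W((312,347),.088),'diam',np.linalg.norm(W((184,347),.088)-W((439,347),.088)))
a,b=W((205,185),.058),W((425,185),.058);print('jar yaw',-np.degrees(np.arctan2(*(a-b))))
t=np.radians(-19.3);X=np.array([np.cos(t),np.sin(t)]);Y=np.array([-X[1],X[0]])
l,r=W((187,240),.058),W((433,240),.058); print('jar c',X*((a+b)/2@X-.029)+Y*(l+r)@Y/2,'width',(l-r)@Y)
"
```

```text
yaws 4.541194912731965 3.3033644127066233
floor yaws 3.61409920720127 3.2015430934419307
3.5 plate c [0.5067 0.1104] floor c [0.5062 0.1112]
4.5 plate c [0.5067 0.1104] floor c [0.5062 0.1112]
cap [ 0.5029 -0.1377] diam 0.054026480850785374
jar yaw -19.287896789909052
jar c [ 0.4193 -0.2426] width 0.056378555755731
```

Emit:
{"fn": "send_rows", "kwargs": {
  "commands": [
    {"dx": -3.3, "dy": 1.1, "dz": 4, "wx": 0, "wy": 0, "wz": 0},
    {"dx": -3.3, "dy": 1.1, "dz": 8, "wx": 0, "wy": 0, "wz": 0},
    {"dx": -3.3, "dy": 1.1, "dz": 10, "wx": 0, "wy": 0, "wz": 0},
    {"dx": -3.3, "dy": 1.1, "dz": 10.5, "wx": 0, "wy": 0, "wz": 0},
    {"dx": -3.3, "dy": 1.1, "dz": 10.5, "wx": 0, "wy": 0, "wz": 0}
  ]
}}

```text
time_s: 4.35
ee_pos: [0.5032, -0.138, 0.1989]
orientation: [3.098, -0.522, -0.001]
force: [0.9, -0.1, -0.1]
grip_width: 0.0852
grip_force: 0.0
```

```bash
python3 -c "
from h import *
print(ctrl.finger_overhang)
go([.503,-.1375,.136],-19.3)"
```

```text
0.0726
t 4.35 pos [ 0.5032 -0.138   0.1989] yaw -19.12 tilt [-5.e-04 -3.e-04 -1.e+00] J [ 0.04  0.32 -0.39  0.   -0.87  1.19] F [ 0.9 -0.1 -0.1] M [-0.02 -0.04 -0.01] w 0.0852 0.0
shift cm [-0.03 -0.04  6.29] w deg [0.03 0.02 0.18]
```

Emit:
{"fn": "send_rows", "kwargs": {
  "commands": [
    {"dx": 0, "dy": 0, "dz": 2, "wx": 0, "wy": 0, "wz": 0},
    {"dx": 0, "dy": 0, "dz": 4, "wx": 0, "wy": 0, "wz": 0},
    {"dx": 0, "dy": 0, "dz": 5.5, "wx": 0, "wy": 0, "wz": 0},
    {"dx": 0, "dy": 0, "dz": 6.2, "wx": 0, "wy": 0, "wz": 0},
    {"dx": 0, "dy": 0, "dz": 6.2, "wx": 0, "wy": 0, "wz": 0}
  ]
}}

```text
time_s: 4.85
ee_pos: [0.5034, -0.1386, 0.1373]
orientation: [3.098, -0.524, 0.001]
force: [-0.4, -0.4, 0.3]
grip_width: 0.0857
grip_force: 0.0
```

Emit:
{"fn": "send_rows", "kwargs": {
  "commands": [
    {"dx": 0, "dy": 0, "dz": 0, "wx": 0, "wy": 0, "wz": 0},
    {"dx": 0, "dy": 0, "dz": 0, "wx": 0, "wy": 0, "wz": 0},
    {"dx": 0, "dy": 0, "dz": 0, "wx": 0, "wy": 0, "wz": 0},
    {"dx": 0, "dy": 0, "dz": 0, "wx": 0, "wy": 0, "wz": 0},
    {"dx": 0, "dy": 0, "dz": 0, "wx": 0, "wy": 0, "wz": 0}
  ],
  "hand": 0.4,
  "newtons": 70
}}

```text
time_s: 5.35
ee_pos: [0.5038, -0.1384, 0.1384]
orientation: [-3.097, 0.524, -0.005]
force: [-0.2, 3.6, 6.1]
grip_width: 0.0543
grip_force: 73.4
```

```bash
python3 -c "
from h import *
print(ctrl.finger_overhang)
go([.503,-.1375,.136],-19.3)"
```

```text
0.0726
t 5.35 pos [ 0.5038 -0.1384  0.1384] yaw -19.21 tilt [ 3.3e-03  3.0e-04 -1.0e+00] J [ 0.04  0.4  -0.45 -0.   -0.71  1.19] F [-0.2  3.6  6.1] M [ 1.21  0.26 -0.  ] w 0.0543 73.42173755193016
shift cm [-0.1  -0.06  0.24] w deg [-0.08 -0.17  0.09]
```

Emit:
{"fn": "send_rows", "kwargs": {
  "commands": [
    {"dx": 0, "dy": 0, "dz": -1, "wx": 0, "wy": 0, "wz": 0},
    {"dx": 0, "dy": 0, "dz": -3, "wx": 0, "wy": 0, "wz": 0},
    {"dx": 0, "dy": 0, "dz": -5, "wx": 0, "wy": 0, "wz": 0},
    {"dx": 0, "dy": 0, "dz": -7, "wx": 0, "wy": 0, "wz": 0},
    {"dx": 0, "dy": 0, "dz": -8, "wx": 0, "wy": 0, "wz": 0}
  ]
}}

```text
time_s: 5.85
ee_pos: [0.5027, -0.1391, 0.2184]
orientation: [-3.097, 0.525, -0.002]
force: [0.7, -1.0, -4.5]
grip_width: 0.0541
grip_force: 77.1
```

```bash
python3 -c "
from h import *
f=ctrl.grab_frame('wrist'); s=ctrl.grab_frame('side')
cv2.imwrite('pics/g.png',np.hstack([cv2.resize(f['pixels'],(400,300)),s['pixels'][120:360,120:440].repeat(1,0)[:300] if 0 else cv2.resize(s['pixels'][150:330,200:440],(400,300))]))
go([.5065,.111,.217],3.6)"
```

```text
t 5.95 pos [ 0.503  -0.139   0.2181] yaw -19.26 tilt [ 2.5e-03  1.0e-04 -1.0e+00] J [ 0.04  0.29 -0.37 -0.   -0.91  1.19] F [ 0.2 -0.1 -3.7] M [ 0.02 -0.04 -0.03] w 0.054 77.07665678815587
shift cm [ -7.91 -23.71   0.11] w deg [ -0.03  -0.14 -22.86]
```

View pics/g.png

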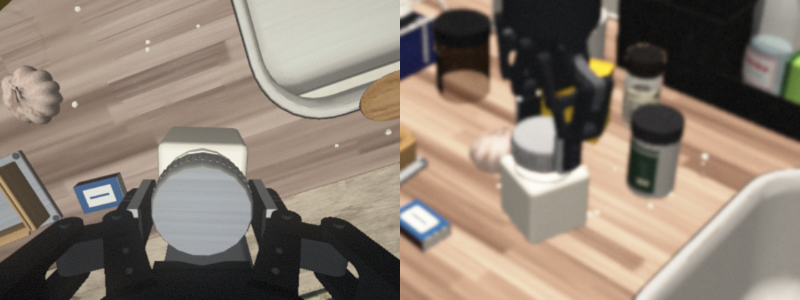

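Emit:
{"fn": "send_rows", "kwargs": {
  "commands": [
    {"dx": -1, "dy": -3, "dz": 0, "wx": 0, "wy": 0, "wz": -4},
    {"dx": -2.3, "dy": -7, "dz": 0, "wx": 0, "wy": 0, "wz": -9},
    {"dx": -3.8, "dy": -11.5, "dz": 0, "wx": 0, "wy": 0, "wz": -14},
    {"dx": -5.3, "dy": -16, "dz": 0, "wx": 0, "wy": 0, "wz": -19},
    {"dx": -6.5, "dy": -19.5, "dz": 0, "wx": 0, "wy": 0, "wz": -23}
  ]
}}

```text
time_s: 6.45
ee_pos: [0.5047, 0.0687, 0.2156]
orientation: [3.139, 0.109, -0.004]
force: [0.4, 1.5, -3.7]
grip_width: 0.0541
grip_force: 77.0
```

```bash
python3 -c "
from h import *
go([.5065,.111,.217],3.6)"
```

```text
t 6.45 pos [0.5047 0.0687 0.2156] yaw 3.97 tilt [-2.3e-03 -3.0e-04 -1.0e+00] J [ 0.45  0.28 -0.4  -0.   -0.9   1.19] F [ 0.4  1.5 -3.7] M [ 0.05 -0.1  -0.01] w 0.0541 76.98835770256605
shift cm [ 0.47 -4.21 -0.15] w deg [0.01 0.13 0.37]
```

Emit:
{"fn": "send_rows", "kwargs": {
  "commands": [
    {"dx": 0.2, "dy": -2, "dz": 0, "wx": 0, "wy": 0, "wz": 0},
    {"dx": 0.3, "dy": -3.6, "dz": 0, "wx": 0, "wy": 0, "wz": 0},
    {"dx": 0.4, "dy": -4.3, "dz": 0, "wx": 0, "wy": 0, "wz": 0},
    {"dx": 0.4, "dy": -4.3, "dz": 0, "wx": 0, "wy": 0, "wz": 0},
    {"dx": 0.4, "dy": -4.3, "dz": 0, "wx": 0, "wy": 0, "wz": 0}
  ]
}}

```text
time_s: 6.95
ee_pos: [0.5065, 0.109, 0.2165]
orientation: [3.139, 0.102, -0.002]
force: [0.0, -0.8, -3.5]
grip_width: 0.0536
grip_force: 77.0
```

```bash
python3 -c "
from h import *
f=ctrl.grab_frame('wrist')
o=ctrl.get_obs(); Rt=R.from_rotvec(o['orientation'])
im=f['pixels'].copy()
for p in proj(f,o['ee_pos']+Rt.apply([[0,0,.0726-.022],[0,0,.054]])): print(p)
# outlines: jar shoulder, at expected pose, brace plate (own estimate)
def sq(c,y,h,z,col):
    t=np.radians(y);M=np.array([[np.cos(t),-np.sin(t)],[np.sin(t),np.cos(t)]])
    P=np.array([[h,h],[h,-h],[-h,-h],[-h,h]])@M.T+np.array(c); P=np.c_[P,np.full(4,z)]
    cv2.polylines(im,[np.round(proj(f,P)*8).astype(int)],True,col,1,16,3)
sq((.5065,.111),3.6,.048,.008,(0,0,255))
x=Rt.apply([1,0,0]); y=np.degrees(np.arctan2(x[1],x[0]))
sq(o['ee_pos'][:2],y-.1,.029,.058+.078,(0,255,0))
th=np.linspace(0,6.28,60); C=np.c_[o['ee_pos'][0]+.028*np.cos(th),o['ee_pos'][1]+.028*np.sin(th),0*th+.1675]
cv2.polylines(im,[np.round(proj(f,C)*8).astype(int)],True,(255,0,0),1,16,3)
cv2.imwrite('pics/b.png',cv2.resize(im[80:380,80:480],(800,600),interpolation=cv2.INTER_CUBIC))
go([.5065,.111,.217],3.6)"
```

```text
[283.11203147 292.0500506 ]
[283.08961435 287.59771727]
t 7.0 pos [0.5066 0.1087 0.2166] yaw 3.68 tilt [-1.e-03 -7.e-04 -1.e+00] J [ 0.52  0.29 -0.38  0.   -0.91  1.11] F [ 0.6 -0.3 -4.3] M [-0.09 -0.05  0.05] w 0.054 76.99817795357681
shift cm [ 0.01 -0.23 -0.04] w deg [0.03 0.06 0.08]
```

View pics/b.png

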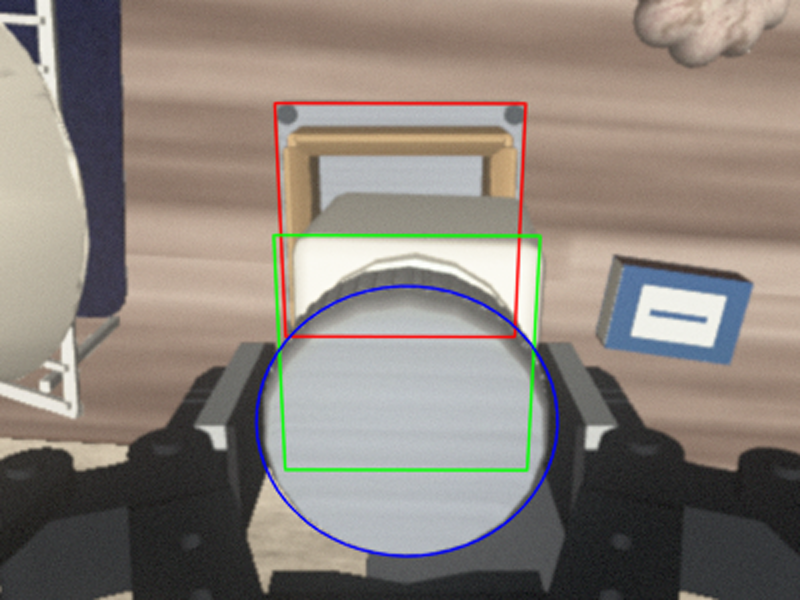

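```bash
python3 -c "
from h import *
f=ctrl.grab_frame('wrist')
im=f['pixels']; g=im.astype(int)
hsv=cv2.cvtColor(im,cv2.COLOR_BGR2HSV)
for v in (183,188,193,198,203,208,213): print(v,' '.join('%d'%x for x in g[v,215:365:3,1]))
print('cols (top edge of bright face)')
for u in range(235,350,8): 
    c=g[165:215,u,1]; d=np.diff(c); print(u,165+np.argmax(d),d.max(), 165+np.argmin(d))
for r in ctrl.regions_of('jar',f)[:1]:
    m=r['pixels']; print(r['confidence'])
    for v in range(170,240,6):
        x=np.flatnonzero(m[v]); print(v,x.min() if len(x) else None,x.max() if len(x) else None)
o=ctrl.get_obs();Rt=R.from_rotvec(o['orientation']);q=[]
for z in(.0785,.1365):
  P=[[.029,s*.029,o['ee_pos'][2]-z] for s in(-1,1)]; print(z,proj(f,o['ee_pos']+Rt.apply(P)).round(1))
"
```

```text
183 124 122 165 176 148 140 136 85 99 145 141 142 141 143 141 141 143 140 141 140 138 137 138 142 142 139 140 138 140 137 139 138 138 138 135 139 139 135 135 139 136 131 128 138 132 135 135 135 134 138
188 151 151 159 173 148 140 137 95 136 141 144 143 143 142 148 144 142 142 140 143 144 142 141 141 141 144 141 140 142 140 142 144 142 142 141 140 141 141 142 141 142 141 129 122 124 126 124 127 128 127
193 173 171 174 178 149 142 137 146 144 146 145 147 145 146 149 148 147 148 145 141 143 147 145 144 145 146 144 143 145 146 145 146 146 143 149 147 144 143 141 141 144 141 134 129 126 127 120 126 122 121
198 175 179 170 180 146 158 191 198 195 196 193 187 189 185 184 185 178 176 171 176 174 169 168 167 166 162 160 158 157 154 151 152 151 148 147 151 143 148 147 146 147 145 146 134 137 143 141 145 141 142
203 172 170 162 179 212 234 243 244 243 243 243 243 242 242 244 243 242 244 242 242 241 242 241 241 240 240 240 240 239 239 238 238 236 236 235 235 232 233 232 230 229 227 224 205 170 158 160 156 162 164
208 168 169 153 164 230 241 248 248 249 248 248 247 248 247 247 247 247 248 242 229 211 191 179 175 182 177 188 218 238 247 247 247 246 246 246 246 246 246 245 244 246 244 244 239 229 164 165 166 171 174
213 186 185 165 158 226 241 248 249 249 249 249 249 249 249 248 226 201 249 252 250 238 221 187 163 197 238 253 253 252 250 230 183 234 249 249 249 248 250 249 249 249 249 248 242 230 181 168 166 171 171
cols (top edge of bright face)
235 197 26 177
243 198 24 181
251 197 24 175
259 198 22 213
267 211 41 209
275 210 43 213
283 209 43 212
291 209 41 213
299 211 47 208
307 213 43 211
315 199 23 177
323 201 24 167
331 200 22 178
339 200 25 179
347 202 26 196
0.9
170 None None
176 250 273
182 242 340
188 236 343
194 231 345
200 227 347
206 225 349
212 225 351
218 226 351
224 226 350
230 226 350
236 226 350
0.0785 [[233.1 172.8]
 [331.3 172.8]]
0.1365 [[215.5 197.4]
 [349.  197.4]]
```

Emit:
{"fn": "send_rows", "kwargs": {
  "commands": [
    {"dx": 0.0, "dy": -0.1, "dz": 0, "wx": 0, "wy": 0, "wz": -0.4},
    {"dx": 0, "dy": -0.2, "dz": 0, "wx": 0, "wy": 0, "wz": -0.8},
    {"dx": 0, "dy": -0.3, "dz": 0, "wx": 0, "wy": 0, "wz": -1.2},
    {"dx": 0, "dy": -0.4, "dz": 0, "wx": 0, "wy": 0, "wz": -1.6},
    {"dx": 0, "dy": -0.5, "dz": 0, "wx": 0, "wy": 0, "wz": -1.8}
  ]
}}

```text
time_s: 7.6
ee_pos: [0.5065, 0.1149, 0.2169]
orientation: [3.138, 0.153, -0.0]
force: [0.4, 0.2, -4.0]
grip_width: 0.0543
grip_force: 77.0
```

```bash
cat > m.py <<'E'
from h import *
def meas(f=None):
    f=f or ctrl.grab_frame('wrist')
    o=ctrl.get_obs();Rt=R.from_rotvec(o['orientation'])
    g=cv2.cvtColor(f['pixels'],cv2.COLOR_BGR2GRAY).astype(int)
    r=ctrl.regions_of('jar',f)[0]; m=r['pixels']; rows=np.flatnonzero(m.any(1)); v0=rows.min()
    for v in (v0+6,v0+10,v0+16,v0+34):
        x=np.flatnonzero(m[v]); print(v,x.min(),x.max(),(x.min()+x.max())/2,end=' | ')
    us=np.array([u for u in list(range(236,262,3))+list(range(314,342,3))]); c=[np.argmax(np.diff(g[v0+10:v0+45,u]))+v0+10 for u in us]
    k=np.polyfit(us,c,1); print('\ntop edge slope deg',np.degrees(np.arctan(k[0])).round(2),'v at 282',np.polyval(k,282).round(1),'v0',v0)
    for z in(.0785,.1365):
        print(z,proj(f,o['ee_pos']+Rt.apply([[.029,s*.029,o['ee_pos'][2]-z-o['ee_pos'][2]+.2166] for s in(-1,1)])).round(1).tolist())
E
python3 -c "
from m import *
meas(); go([.5065,.111,.217],3.6+1.8)"
```

```text
182 240 338 289.0 | 186 238 339 288.5 | 192 233 342 287.5 | 210 224 349 286.5 | 
top edge slope deg 1.35 v at 282 202.4 v0 176
0.0785 [[233.2, 173.1], [331.4, 173.2]]
0.1365 [[215.6, 197.8], [349.1, 197.8]]
t 7.7 pos [0.5065 0.115  0.2169] yaw 5.58 tilt [-1.e-04 -0.e+00 -1.e+00] J [ 0.54  0.29 -0.37 -0.   -0.91  1.13] F [-0.1 -0.2 -4.3] M [ 0.05 -0.04  0.04] w 0.054 77.00910376639513
shift cm [-0.03  0.4  -0.01] w deg [0.   0.   0.18]
```

Emit:
{"fn": "send_rows", "kwargs": {
  "commands": [
    {"dx": 0, "dy": 0, "dz": 1, "wx": 0, "wy": 0, "wz": 0},
    {"dx": 0, "dy": 0, "dz": 2, "wx": 0, "wy": 0, "wz": 0},
    {"dx": 0, "dy": 0, "dz": 3, "wx": 0, "wy": 0, "wz": 0},
    {"dx": 0, "dy": 0.05, "dz": 3.6, "wx": 0, "wy": 0, "wz": 0},
    {"dx": 0, "dy": 0.05, "dz": 4, "wx": 0, "wy": 0, "wz": 0}
  ]
}}

```text
time_s: 8.2
ee_pos: [0.5064, 0.114, 0.1761]
orientation: [3.136, 0.153, -0.002]
force: [-0.6, -1.9, 1.4]
grip_width: 0.0544
grip_force: 77.5
```

```bash
python3 -c "
from m import *
go([.5065,.111,.147],3.6)"
```

```text
t 8.2 pos [0.5064 0.114  0.1761] yaw 5.58 tilt [-0.0014 -0.0015 -1.    ] J [ 0.53  0.34 -0.42  0.   -0.81  1.13] F [-0.6 -1.9  1.4] M [-0.52  0.2  -0.02] w 0.0544 77.51194131930228
shift cm [-0.01  0.29  2.91] w deg [0.08 0.08 1.98]
```

Emit:
{"fn": "send_rows", "kwargs": {
  "commands": [
    {"dx": 0, "dy": 0.1, "dz": 0, "wx": 0, "wy": 0, "wz": 0.3},
    {"dx": 0, "dy": 0.2, "dz": 0.1, "wx": 0, "wy": 0, "wz": 0.6},
    {"dx": 0, "dy": 0.2, "dz": 0.3, "wx": 0, "wy": 0, "wz": 0.6},
    {"dx": 0, "dy": 0.2, "dz": 0.5, "wx": 0, "wy": 0, "wz": 0.6}
  ]
}}

```text
time_s: 8.6
ee_pos: [0.508, 0.1118, 0.1751]
orientation: [3.137, 0.139, 0.005]
force: [-5.0, -6.2, 21.1]
grip_width: 0.0538
grip_force: 79.8
```

```bash
python3 -c "
from m import *
go([.5065,.111,.147],3.6)"
```

```text
t 8.6 pos [0.508  0.1118 0.1751] yaw 5.08 tilt [ 0.0033 -0.0013 -1.    ] J [ 0.53  0.34 -0.42  0.   -0.8   1.13] F [-5.  -6.2 21.1] M [-1.57  1.4   0.09] w 0.0538 79.78403990454922
shift cm [-0.16  0.07  2.81] w deg [ 0.09 -0.18  1.48]
```

Emit:
{"fn": "send_rows", "kwargs": {
  "commands": [
    {"dx": 0, "dy": 0, "dz": -0.5, "wx": 0, "wy": 0, "wz": 0},
    {"dx": 0, "dy": 0, "dz": -1, "wx": 0, "wy": 0, "wz": 0},
    {"dx": 0, "dy": 0, "dz": -1.5, "wx": 0, "wy": 0, "wz": 0},
    {"dx": 0, "dy": 0, "dz": -1.5, "wx": 0, "wy": 0, "wz": 0},
    {"dx": 0, "dy": 0, "dz": -1.5, "wx": 0, "wy": 0, "wz": 0}
  ]
}}

```text
time_s: 9.1
ee_pos: [0.5066, 0.1125, 0.1867]
orientation: [-3.138, -0.136, 0.0]
force: [-0.1, 0.2, -3.8]
grip_width: 0.0541
grip_force: 77.1
```

```bash
python3 -c "
from m import *
go([.5065,.111,.147],3.6)
f=ctrl.grab_frame('wrist'); s=ctrl.grab_frame('side')
meas(f)
u,v=proj(s,[.5065,.111,.05])[0].astype(int)
cv2.imwrite('pics/c.png',np.hstack([cv2.resize(f['pixels'][130:280,190:390],(400,300),interpolation=cv2.INTER_CUBIC),cv2.resize(s['pixels'][v-65:v+40,u-70:u+70],(400,300),interpolation=cv2.INTER_CUBIC)]))
"
```

```text
t 9.1 pos [0.5066 0.1125 0.1867] yaw 4.96 tilt [-3.e-04  2.e-04 -1.e+00] J [ 0.53  0.33 -0.41 -0.   -0.83  1.13] F [-0.1  0.2 -3.8] M [ 0.03 -0.   -0.  ] w 0.0541 77.06827620409281
shift cm [-0.02  0.15  3.97] w deg [-0.01  0.01  1.36]Traceback (most recent call last):
  File "<string>", line 5, in <module>
    meas(f)
    ~~~~^^^
  File "m.py", line 6, in meas
    r=ctrl.regions_of('jar',f)[0]; m=r['pixels']; rows=np.flatnonzero(m.any(1)); v0=rows.min()
      ~~~~~~~~~~~~~~~~~~~~~~~~^^^
IndexError: list index out of range
```

```bash
python3 -c "
from m import *
f=ctrl.grab_frame('wrist'); s=ctrl.grab_frame('side')
u,v=proj(s,[.5065,.111,.05])[0].astype(int)
cv2.imwrite('pics/c.png',np.hstack([cv2.resize(f['pixels'][130:280,190:390],(400,300),interpolation=cv2.INTER_CUBIC),cv2.resize(s['pixels'][v-65:v+40,u-70:u+70],(400,300),interpolation=cv2.INTER_CUBIC)]))
o=ctrl.get_obs();Rt=R.from_rotvec(o['orientation'])
print(ctrl.get_obs()['time_s'])
for z in(-.0595,-.1175): print(((proj(f,o['ee_pos']+Rt.apply([[.029,q*.029,o['ee_pos'][2]-(o['ee_pos'][2]-.1385+(.0-.0015) + (0 if z>-.1 else .058))] for q in(-1,1)])-0)-[190,130])*2)
"
```

```text
File "<string>", line 8
    for z in(-.0595,-.1175): print(((proj(f,o['ee_pos']+Rt.apply([[.029,q*.029,o['ee_pos'][2]-(o['ee_pos'][2]-.1385+(.0-.0015) + (0 if z>-.1 else .058))] for q in(-1,1)])-0)-[190,130])*2)
                                  ^
SyntaxError: '(' was never closed
```

```bash
python3 -c "
from m import *
f=ctrl.grab_frame('wrist'); s=ctrl.grab_frame('side')
o=ctrl.get_obs();Rt=R.from_rotvec(o['orientation'])
u,v=proj(s,[.5065,.111,.05])[0].astype(int)
cv2.imwrite('pics/c.png',np.hstack([cv2.resize(f['pixels'][130:280,190:390],(400,300),interpolation=cv2.INTER_CUBIC),cv2.resize(s['pixels'][v-65:v+40,u-70:u+70],(400,300),interpolation=cv2.INTER_CUBIC)]))
for h in(0,.058):
    P=o['ee_pos']+Rt.apply([[.029,q*.029,.1395-h] for q in(-1,1)])
    print(h,((proj(f,P)-[190,130])*2).round(1).tolist())
"
```

```text
0 [[87.3, 85.2], [282.5, 85.3]]
0.058 [[52.6, 133.8], [317.5, 133.8]]
```

View pics/c.png

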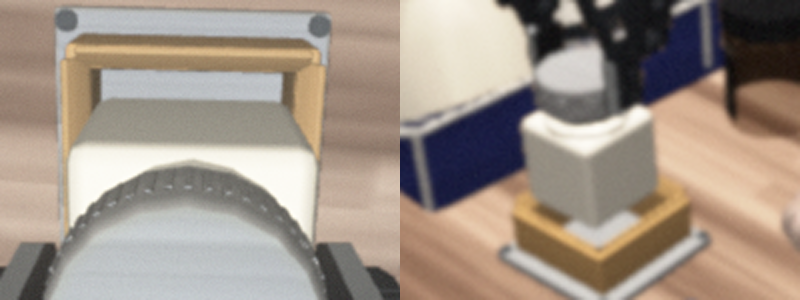

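Emit:
{"fn": "send_rows", "kwargs": {
  "commands": [
    {"dx": 0.15, "dy": -0.05, "dz": 0, "wx": 0, "wy": 0, "wz": 0.3},
    {"dx": 0.3, "dy": -0.05, "dz": 0, "wx": 0, "wy": 0, "wz": 0.5},
    {"dx": 0.3, "dy": -0.05, "dz": 0.5, "wx": 0, "wy": 0, "wz": 0.5},
    {"dx": 0.3, "dy": -0.05, "dz": 0.9, "wx": 0, "wy": 0, "wz": 0.5},
    {"dx": 0.3, "dy": -0.05, "dz": 1.2, "wx": 0, "wy": 0, "wz": 0.5}
  ]
}}

```text
time_s: 9.85
ee_pos: [0.5094, 0.1129, 0.1742]
orientation: [3.139, 0.122, -0.002]
force: [-0.8, -0.4, -4.5]
grip_width: 0.054
grip_force: 77.1
```

```bash
python3 -c "
from m import *
go([.5065,.111,.147],3.6)"
```

```text
t 9.85 pos [0.5094 0.1129 0.1742] yaw 4.45 tilt [-1.e-03 -4.e-04 -1.e+00] J [ 0.53  0.35 -0.42 -0.   -0.81  1.12] F [-0.8 -0.4 -4.5] M [-0.03  0.03 -0.02] w 0.054 77.07805216602279
shift cm [-0.3   0.17  2.72] w deg [0.02 0.06 0.85]
```

Now free at a height that was blocked before; continue gently.

Emit:
{"fn": "send_rows", "kwargs": {
  "commands": [
    {"dx": 0, "dy": 0, "dz": 0.3, "wx": 0, "wy": 0, "wz": 0},
    {"dx": 0, "dy": 0, "dz": 0.6, "wx": 0, "wy": 0, "wz": 0},
    {"dx": 0, "dy": 0, "dz": 0.8, "wx": 0, "wy": 0, "wz": 0}
  ]
}}

```text
time_s: 10.15
ee_pos: [0.5096, 0.1131, 0.1666]
orientation: [3.139, 0.122, -0.001]
force: [-0.0, -0.2, -3.6]
grip_width: 0.054
grip_force: 77.1
```

```bash
python3 -c "
from m import *
go([.5065,.111,.147],3.6)"
```

```text
t 10.15 pos [0.5096 0.1131 0.1666] yaw 4.46 tilt [-3.e-04 -2.e-04 -1.e+00] J [ 0.53  0.36 -0.43  0.   -0.79  1.12] F [-0.  -0.2 -3.6] M [ 0.   -0.05  0.  ] w 0.054 77.06860656142308
shift cm [-0.33  0.18  1.96] w deg [0.01 0.02 0.86]
```

Emit:
{"fn": "send_rows", "kwargs": {
  "commands": [
    {"dx": 0, "dy": 0, "dz": 0.4, "wx": 0, "wy": 0, "wz": 0},
    {"dx": 0, "dy": 0, "dz": 0.8, "wx": 0, "wy": 0, "wz": 0},
    {"dx": 0, "dy": 0, "dz": 1.2, "wx": 0, "wy": 0, "wz": 0},
    {"dx": 0, "dy": 0, "dz": 1.6, "wx": 0, "wy": 0, "wz": 0},
    {"dx": 0, "dy": 0, "dz": 1.85, "wx": 0, "wy": 0, "wz": 0}
  ]
}}

```text
time_s: 10.65
ee_pos: [0.5096, 0.113, 0.1479]
orientation: [3.139, 0.122, -0.001]
force: [0.1, -0.0, -4.2]
grip_width: 0.0539
grip_force: 77.1
```

```bash
python3 -c "
from m import *
go([.5065,.111,.1465],3.6)"
```

```text
t 10.65 pos [0.5096 0.113  0.1479] yaw 4.46 tilt [-6.e-04 -3.e-04 -1.e+00] J [ 0.53  0.39 -0.44 -0.   -0.74  1.12] F [ 0.1 -0.  -4.2] M [0.01 0.01 0.03] w 0.0539 77.06554374798122
shift cm [-0.32  0.18  0.14] w deg [0.01 0.03 0.86]
```

Emit:
{"fn": "send_rows", "kwargs": {
  "commands": [
    {"dx": 0, "dy": 0, "dz": 0.1, "wx": 0, "wy": 0, "wz": 0},
    {"dx": 0, "dy": 0, "dz": 0.2, "wx": 0, "wy": 0, "wz": 0},
    {"dx": 0, "dy": 0, "dz": 0.25, "wx": 0, "wy": 0, "wz": 0},
    {"dx": 0, "dy": 0, "dz": 0.25, "wx": 0, "wy": 0, "wz": 0}
  ]
}}

```text
time_s: 11.05
ee_pos: [0.5099, 0.113, 0.1465]
orientation: [-3.139, -0.123, -0.001]
force: [-1.3, -1.5, 2.4]
grip_width: 0.0541
grip_force: 77.8
```

```bash
python3 -c "
from m import *
go([.5065,.111,.1465],3.6)"
```

```text
t 11.05 pos [0.5099 0.113  0.1465] yaw 4.47 tilt [ 7.e-04  1.e-04 -1.e+00] J [ 0.53  0.39 -0.45  0.   -0.74  1.12] F [-1.3 -1.5  2.4] M [-0.5   0.38  0.06] w 0.0541 77.76880752447141
shift cm [-0.35  0.18  0.  ] w deg [-0.   -0.04  0.87]
```

Emit:
{"fn": "send_rows", "kwargs": {
  "commands": [
    {"dx": 0, "dy": 0, "dz": 0, "wx": 0, "wy": 0, "wz": -4},
    {"dx": 0, "dy": 0, "dz": 0, "wx": 0, "wy": 0, "wz": -9},
    {"dx": 0, "dy": 0, "dz": 0, "wx": 0, "wy": 0, "wz": -14},
    {"dx": 0, "dy": 0, "dz": 0, "wx": 0, "wy": 0, "wz": -19},
    {"dx": 0, "dy": 0, "dz": 0, "wx": 0, "wy": 0, "wz": -24}
  ]
}}

```text
time_s: 11.55
ee_pos: [0.5102, 0.1134, 0.1465]
orientation: [-3.044, -0.776, -0.003]
force: [-0.1, -1.4, 2.6]
grip_width: 0.0539
grip_force: 77.6
```

```bash
python3 -c "
from m import *
go([.5065,.111,.1465],3.6)"
```

```text
t 11.55 pos [0.5102 0.1134 0.1465] yaw 28.6 tilt [ 0.0016  0.001  -1.    ] J [ 0.53  0.39 -0.45 -0.   -0.74  1.54] F [-0.1 -1.4  2.6] M [-0.29  0.31 -0.34] w 0.0539 77.57779738646605
shift cm [-0.44  0.03 -0.  ] w deg [-0.03 -0.11 25.  ]
```

Emit:
{"fn": "send_rows", "kwargs": {
  "commands": [
    {"dx": 0, "dy": 0, "dz": 0, "wx": 0, "wy": 0, "wz": -5},
    {"dx": 0, "dy": 0, "dz": 0, "wx": 0, "wy": 0, "wz": -11},
    {"dx": 0, "dy": 0, "dz": 0, "wx": 0, "wy": 0, "wz": -17},
    {"dx": 0, "dy": 0, "dz": 0, "wx": 0, "wy": 0, "wz": -23},
    {"dx": 0, "dy": 0, "dz": 0, "wx": 0, "wy": 0, "wz": -28}
  ]
}}

```text
time_s: 12.05
ee_pos: [0.5091, 0.1136, 0.1464]
orientation: [-2.765, -1.488, 0.0]
force: [-4.9, 2.6, 4.9]
grip_width: 0.0541
grip_force: 78.0
```

Emit:
{"fn": "send_rows", "kwargs": {
  "commands": [
    {"dx": 0, "dy": 0, "dz": 0, "wx": 0, "wy": 0, "wz": -5},
    {"dx": 0, "dy": 0, "dz": 0, "wx": 0, "wy": 0, "wz": -10},
    {"dx": 0, "dy": 0, "dz": 0, "wx": 0, "wy": 0, "wz": -15},
    {"dx": 0, "dy": 0, "dz": 0, "wx": 0, "wy": 0, "wz": -20},
    {"dx": 0, "dy": 0, "dz": 0, "wx": 0, "wy": 0, "wz": -24}
  ]
}}

```text
time_s: 12.55
ee_pos: [0.5083, 0.1137, 0.1465]
orientation: [-2.395, -2.029, 0.002]
force: [-8.0, 4.3, 7.5]
grip_width: 0.0541
grip_force: 78.3
```

```bash
python3 -c "
from m import *
go([.5065,.111,.1465],3.6)"
```

```text
t 12.55 pos [0.5083 0.1137 0.1465] yaw 80.52 tilt [-0.0026  0.001  -1.    ] J [ 0.53  0.39 -0.45 -0.   -0.74  2.45] F [-8.   4.3  7.5] M [ 1.18  2.43 -0.35] w 0.0541 78.29219001705269
shift cm [-0.3  -0.13 -0.  ] w deg [-0.15  0.08 76.92]
```

Emit:
{"fn": "send_rows", "kwargs": {
  "commands": [
    {"dx": 0.05, "dy": -0.1, "dz": 0, "wx": 0, "wy": 0, "wz": 1},
    {"dx": 0.05, "dy": -0.15, "dz": -0.1, "wx": 0, "wy": 0, "wz": 1},
    {"dx": 0.05, "dy": -0.15, "dz": -0.2, "wx": 0, "wy": 0, "wz": 1},
    {"dx": 0.05, "dy": -0.15, "dz": -0.3, "wx": 0, "wy": 0, "wz": 1},
    {"dx": 0.05, "dy": -0.15, "dz": -0.4, "wx": 0, "wy": 0, "wz": 1}
  ]
}}

```text
time_s: 13.05
ee_pos: [0.5084, 0.1138, 0.1498]
orientation: [2.416, 2.008, -0.0]
force: [-1.9, -0.9, -0.4]
grip_width: 0.054
grip_force: 77.4
```

```bash
python3 -c "
from m import *
go([.5065,.111,.1465])"
```

```text
t 13.05 pos [0.5084 0.1138 0.1498] yaw 79.45 tilt [-1.e-04 -1.e-04 -1.e+00] J [ 0.53  0.38 -0.45  0.   -0.74  2.43] F [-1.9 -0.9 -0.4] M [-0.11  0.21 -0.01] w 0.054 77.38315859705168
shift cm [-0.31 -0.13  0.33] w deg [-0.01  0.01 -0.  ]
```

Emit:
{"fn": "send_rows", "kwargs": {
  "commands": [
    {"dx": 0, "dy": 0, "dz": -0.5, "wx": 0, "wy": 0, "wz": 0},
    {"dx": 0, "dy": 0, "dz": -1, "wx": 0, "wy": 0, "wz": 0},
    {"dx": 0, "dy": 0, "dz": -1.5, "wx": 0, "wy": 0, "wz": 0},
    {"dx": 0, "dy": 0, "dz": -2.1, "wx": 0, "wy": 0, "wz": 0},
    {"dx": 0, "dy": 0, "dz": -2.5, "wx": 0, "wy": 0, "wz": 0}
  ]
}}

```text
time_s: 13.55
ee_pos: [0.5087, 0.114, 0.1759]
orientation: [2.416, 2.008, 0.003]
force: [0.6, 0.6, -0.5]
grip_width: 0.054
grip_force: 77.4
```

Emit:
{"fn": "send_rows", "kwargs": {
  "commands": [
    {"dx": 0, "dy": 0, "dz": 0, "wx": 0, "wy": 0, "wz": 0},
    {"dx": 0, "dy": 0, "dz": 0, "wx": 0, "wy": 0, "wz": 0}
  ]
}}

```text
time_s: 13.75
ee_pos: [0.5083, 0.1139, 0.175]
orientation: [-2.416, -2.008, -0.001]
force: [-0.6, 0.2, -0.7]
grip_width: 0.0536
grip_force: 77.4
```

```bash
python3 -c "
from m import *
go([.5065,.111,.1465])
for n in ('side','wrist','top'):
    f=ctrl.grab_frame(n)
    for t in('jar','jar_mouth','cap','cap_top','brace','matchbox','garlic'): print(n,t,[(np.array(d['point']).round(4),round(d['confidence'],2)) for d in ctrl.mark_of(t,f)[:1]])
    if n=='side':
        u,v=proj(f,[.5085,.1138,.07])[0].astype(int); A=cv2.resize(f['pixels'][v-60:v+60,u-80:u+80],(400,300),interpolation=cv2.INTER_CUBIC)
    if n=='wrist': B=cv2.resize(f['pixels'],(400,300))
cv2.imwrite('pics/d.png',np.hstack([A,B]))"
```

```text
t 13.75 pos [0.5083 0.1139 0.175 ] yaw 79.46 tilt [ 2.e-04  2.e-04 -1.e+00] J [ 0.53  0.35 -0.42 -0.   -0.81  2.43] F [-0.6  0.2 -0.7] M [ 0.03 -0.03 -0.02] w 0.0536 77.40921561613256
shift cm [-0.31 -0.12  2.85] w deg [ 0.01 -0.01 -0.  ]
side jar [(array([0.5066, 0.1123, 0.007 ]), 0.55)]
side jar_mouth [(array([0.5041, 0.1113, 0.0928]), 0.7)]
side cap [(array([0.5092, 0.1093, 0.1099]), 0.68)]
side cap_top [(array([0.5105, 0.1127, 0.12  ]), 0.71)]
side brace [(array([0.51  , 0.1114, 0.002 ]), 0.93)]
side matchbox [(array([ 0.4746, -0.0071,  0.0034]), 0.85)]
side garlic []
wrist jar [(array([0.5079, 0.11  , 0.0093]), 0.6)]
wrist jar_mouth [(array([0.5066, 0.111 , 0.0119]), 0.67)]
wrist cap [(array([0.5081, 0.1095, 0.1041]), 0.93)]
wrist cap_top [(array([0.509 , 0.1153, 0.1226]), 0.62)]
wrist brace []
wrist matchbox [(array([ 0.4743, -0.007 ,  0.004 ]), 0.81)]
wrist garlic [(array([ 0.6049,  0.0065, -0.0016]), 0.93)]
top jar [(array([0.5092, 0.1111, 0.0059]), 0.46)]
top jar_mouth [(array([0.5066, 0.1155, 0.0883]), 0.42)]
top cap []
top cap_top []
top brace [(array([ 0.5109,  0.1089, -0.0043]), 0.84)]
top matchbox [(array([0.5068, 0.1082, 0.0029]), 0.59)]
top garlic [(array([ 6.058e-01,  7.200e-03, -3.000e-04]), 0.66)]
```

View pics/d.png

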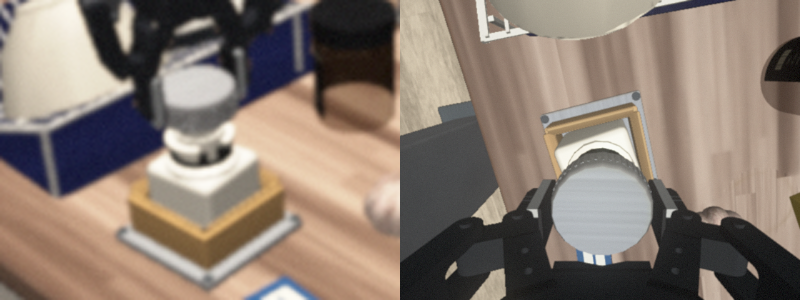

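```bash
python3 -c "
from cell import ctrl
print(ctrl.hand_in())"
```

```text
the job is handed in; nothing more can be done
None
```

The jar is seated in the brace, and the freed cap is held level and centred about 12 mm above its mouth; I handed the job in at about 14 s of the 51 s allowed. The jar's first descent into the well caught on the lip with about 21 N, so I backed it off, shifted it about 3 mm and it went down cleanly.

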